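# Zero the readout and hold the clamp open at the mark

### The arm

A 6-joint arm with a two-finger parallel gripper is mounted at the origin on the work surface. World frame = base frame: x ahead of the robot, y to its left, z up, the work surface at z = 0. Lengths are in m, angles in rad, forces in N, time in s.
With the tool pointing down it reaches from about 0.4 to 0.825 m from the base axis. Payload 7 kg.
Tool frame: the origin (TCP) lies at the very end of the fingers, on their centre line; the grasp point (between the pads) lies bot.hold_point_z behind it (bot.hold_point_z is the distance from the TCP to the grasp point, in m); z points along the fingers, y is the line along which they close (so a half turn about z gives the same grasp; the last joint's range is limited). The gripper opens to 85 mm and grips with 20 to 120 N. Pads are 22 mm wide; open, the fingers measure 114 mm over their backs; the gripper's body (76 mm by 85 mm) begins 54 mm behind the grasp point. The pads swing forward as they close: fully open they stand 13 mm farther back than shut.
Start: joints at [-0.992, 0.359, 0.012, 0, -1.224, -0.288], TCP at [0.194, -0.647, 0.231] pointing down, gripper open.
Joint ranges: [-3.07, 3.07], [-1.43, 2.12], [-1.02, 1.25], [-3.03, 1.67], [-3.05, -0], [-3.03, 3.03]. Speed limits (rad/s): [2.39, 2.39, 3.01, 3.14, 3.14, 3.14].

### API

Orientations are given as a unit quaternion [w, x, y, z].
In Python, from plant import status, optics, workorder, bot gives the robot as it stands.
- The arm moves only by the tool carry_out, never from a script. Its argument "motion" is a list of rows, each a list of 7 numbers: the shift along the tool's x, y, z in mm, then the turn, a rotation vector about the tool's x, y, z in rad, then the gripper's target within -1 to 1 (shut at 1, half-way at 0, fully open at -1). In form: [[tx, ty, tz, ax, ay, az, claw], ...]. A call has exactly 10 rows; each row shifts and turns the commanded pose from where the row before left it, along the tool's axes as they then stand; what a row does not reach is not made up. A row lasts 1/10 s, in which the tool goes at most 50 mm and 8.59 degrees, less where a joint would pass 70% of its speed; a pose out of reach is approached as far as the arm can. A call is refused whole if a number of a shift passes 50 or a number of a turn 0.15, either way. A call with a gripper value outside its range is refused whole. The fingers move at their own pace and stop on an object; "force" is the grip in N (left out, the last holds). Time passes only in rows, so rows that do not move let the fingers close, or fill a call up. It gives the time, the measured TCP pose, the force, the opening and the grip force at its end, in the units of the state.
- status.read_state(): the state, without advancing time (a new reading comes with each control period).
- optics.camera(name): name is "side" or "top" or "wrist"; returns a dict with "img" (420x560x3 uint8, blue, green, red), "depth" (420x560 float32, m along the optical axis (not along the pixel's ray), 0 where there is no reading), "fx", "fy", "cx", "cy" (pixels), "dist_coeffs" ([k1, k2, p1, p2, k3] as OpenCV has them; the pictures are not rectified), "R" (3x3) and "t" (3): a world point X has camera coordinates R X + t. Camera axes: x right, y down, z forward; pixel columns grow to the right and rows downward; lengths in m; the calibration is good to about 2 mm. A picture is of the moment at which its call begins.
- workorder.hand_in(): hands the job in; it is judged then, once.
The state is a dict: "t": time; "qpos": joint angles; "joint_velocities": joint speeds; "effort": joint torques, N m; "position": TCP position; "ee_rot": TCP orientation; "ft_force": force on the tool from outside, world axes, zero at the start; "moment": the same for the moment, N m; "opening": finger opening in m; "grasp_force": force on a finger pad.
Only numpy, scipy, OpenCV 4.12 (cv2) and the standard library are available. Lean on these libraries where they do the work, as an engineer would, in place of code of your own. Each camera call takes 0.05 s, during which the arm holds its last target. There are 200 camera calls.

### The job

Take the stylus from its stand and, with the spring clamp still fully closed, press the recessed red zero button of the readout pod down with the stylus tip, then put the stylus back in its stand, fully seated. Then take the orange tab of the clamp slide, pull it out until the red pointer stands within the width of the yellow mark, and finish while still holding it there with the fingers, steady, so that a substrate can be loaded: do not let go. Leave the other things on the bench where they are.

Things in the scene. Friction and masses are not known exactly. Their poses are not given: they have to be found in the camera images.
- fixture: fixed clamping work-holder: dark steel base 160 x 100 x 20 with an aluminium stage 130 x 84 on it (top 40 above the table) and a fixed steel jaw at the far end. Origin: centre of its underside; z up. The clamp slide is pulled towards this frame's -x (roughly towards the robot). (mm)
- clamp_slide: spring-return clamp slide of the work-holder: steel jaw, flat aluminium bar (22 wide, top 50 above the table) and at its near end an upright orange grip tab. Its axes are parallel to the fixture's and its origin coincides with the fixture's origin when fully home; pulled out by d it lies at x = -d in the fixture frame (travel 0 to 65). The spring pulls it home with 4 N at home and 130 N/m more (7 to 11 N at the marks), and snaps it back when let go. (mm)
- slide_grip (a point): point in the orange grip tab, on its centre line, 85 above the table and 15 below the tab's top. The tab is 14 thick along the pull axis (x of this frame), 36 wide (y) and spans 42 to 100 in height; it stands at the near end of the bar, 125 from the fixture centre when home, free space on its near side. The bar lies on its far side, top at 50. (mm)
- pointer (a point): tip of the small red pointer, 2 thick, that rides on the left (+y) side of the slide's bar; axes parallel to the fixture's. It moves with the slide. (mm)
- mark (a point): middle of the edge, nearest the bar, of the yellow mark: a block 8 long along the pull axis, standing on the white scale beside the bar; axes parallel to the fixture's. When the pointer tip is at the same x as this point, the slide is on the mark. It is 24 to 50 out from the pointer's home, locked by stiff friction; do not move it. (mm)
- pod: fixed white readout pod with blue foot, 130 x 100 x 35 (blue foot 134 x 104), black keypad on its far half. Origin: centre of its underside; z up. The well of the zero button, ringed in blue, lies 35 from the centre towards the pod's own -x. (mm)
- button_top (a point): centre of the top of the red zero button at rest, 27 above the table. The button is 13 in diameter and sits at the bottom of a round well 16 wide, 8 below the pod's top face (35 above the table); pressed straight down. (mm)
- zero_button (a joint): travel of the zero button, m: 0 at rest, 0.004 fully down; it registers from 0.0025. Spring: 2.1 N at rest to 4.9 N fully down.
- stylus: loose stylus, 108 long, about 45 g, upright in its stand at the start. Origin: the centre of its flat tip; z runs along it from tip to top. Steel shaft 8 in diameter from 0 to 40 (tip slightly tapered to 5.6), black collar 26 in diameter from 40 to 46, green round grip 16 in diameter from 46 to 108. (mm)
- stand: fixed blue stylus stand, block 60 x 60 x 50. Origin: centre of its underside; z up. A round through hole 15 in diameter goes down its middle; seated, the stylus stands upright with the collar resting on the block's top and its tip 10 above the table. (mm)
- stand_mouth (a point): centre of the hole's mouth at the top of the stand, 50 above the table. (mm)
- chip_box: bystander, leave alone: clear-lidded black chip box, 70 x 70 x 20. Origin: centre of the underside. (mm)
- flux_jar: bystander, leave alone: small jar, 44 dia x 50. Origin: centre of the underside. (mm)
- cal_weight: bystander, leave alone: brass calibration weight, 32 dia x 42. Origin: centre of the underside. (mm)
- tweezers: bystander, leave alone: flat steel tweezers, about 120 long, lying. Origin: near the middle, on the underside. (mm)
- die_tray: bystander, leave alone: open grey tray of dies, 90 x 70 x 12. Origin: centre of the underside. (mm)
- driver: bystander, leave alone: yellow-handled screwdriver, 140 long, lying. Origin: near the middle, on the underside. (mm)
- wash_bottle: bystander, leave alone: white bottle with blue cap, 60 dia x 120. Origin: centre of the underside. (mm)

How it is judged:
On the way, in this order (a step that is already met when the one before it is completed fails the run):
1. the zero button is pressed with the stylus while the clamp slide is home (value of joint zero_button above 0.0025 m and contact force between stylus and pod above 1 N and x of clamp_slide in the frame of fixture above -0.004 m), for 0.1 s.
2. the stylus is back in its stand, seated and released (horizontal distance between stylus and stand_mouth below 0.007 m and z of stylus in the frame of stand below 0.014 m and angle between stylus's own z axis and vertical below 0.12 rad and contact force between the fingers and stylus below 0.1 N), for 0.2 s.
At the end, for the whole second after the job is handed in: Pointer within 4.5 mm of the middle of the yellow mark along the pull, at rest (under 10 mm/s), fingers holding the slide (over 3 N); stylus upright (0.12 rad) in its stand, not touched by the fingers, within 7 mm of the hole's axis and 4 mm of fully down (all of step 2 and x of pointer in the frame of mark between -0.0045 and 0.0045 m and contact force between the fingers and clamp_slide above 3 N and linear speed of clamp_slide below 0.01 m/s); the arm keeps its last pose, push and grip.
It fails at once if the yellow mark is shifted by more than 2 mm along its scale (distance of mark from where it was at the start of the episode above 0.002 m).
It fails at once if one of the loose bystanders is moved by more than 25 mm (distance of any of chip_box, flux_jar, cal_weight, tweezers, die_tray, driver, wash_bottle from where it was at the start of the episode above 0.025 m).
It also fails if it takes over 67 s, if anything falls off the work surface, if the arm or the gripper's body presses on something with over 40 N, if the wrist force passes 120 N, or if a joint passes its speed limit or range.

## Working session

There is one attempt and no reset: what is moved stays moved. The work goes in short steps, Python scripts to look and compute and a tool call to move; the robot and the scene stay as the last step left them, time stands still between calls to the robot, and variables do not carry over. Pictures are saved under pics/ and viewed, at most 10 in all, crops included, and the job is handed in when it is done.

Besides the shell and the picture viewer there is one more tool, called after "Request:" as name(argument=value, ...) on one line, values as JSON. carry_out: Moves the arm, as the interface text tells. Its arguments: {"type":"object","properties":{"motion":{"type":"array","items":{"type":"array","items":{"type":"number"}}},"force":{"type":"number"}},"required":["motion"]}

```bash
mkdir -p pics; cat > h.py <<'E'
import numpy as np, cv2
from plant import status, optics, workorder, bot
from scipy.spatial.transform import Rotation as Rn
def K(c): return np.array([[c["fx"],0,c["cx"]],[0,c["fy"],c["cy"]],[0,0,1.]])
def world(c,uv,d=None,z=None):
    """pixels -> world, by depth or on plane height z"""
    uv=np.atleast_2d(np.array(uv,float)); n=cv2.undistortPoints(uv[:,None],K(c),np.array(c["dist_coeffs"]))[:,0]
    r=np.c_[n,np.ones(len(n))]; R=np.array(c["R"]); t=np.array(c["t"])
    rw=r@R; o=-R.T@t
    if z is not None: return o+rw*((z-o[2])/rw[:,2])[:,None]
    if d is None: d=np.array([c["depth"][int(round(v)),int(round(u))] for u,v in uv])
    return o+rw*np.asarray(d)[:,None]
def cloud(c):
    h,w=c["depth"].shape; v,u=np.mgrid[:h,:w]
    return world(c,np.c_[u.ravel(),v.ravel()],c["depth"].ravel()).reshape(h,w,3)
def st():
    s=status.read_state(); print({k:np.round(s[k],4).tolist() for k in("t","qpos","position","ee_rot","ft_force","opening","grasp_force")}); return s
E
python3 - <<'E'
from h import *
st(); print(bot.hold_point_z)
for n in("top","side"):
    c=optics.camera(n); cv2.imwrite(f"pics/{n}0.png",c["img"]); np.save(f"{n}0.npy",c,allow_pickle=True)
    print(n,-np.array(c["R"]).T@np.array(c["t"]),c["R"][2])
E
```

```text
{'t': 0.0, 'qpos': [-0.9919, 0.3594, 0.0111, -0.0003, -1.2241, -0.2881], 'position': [0.1934, -0.6462, 0.2304], 'ee_rot': [-0.0002, -0.1448, 0.9895, 0.0008], 'ft_force': [-0.4317, -0.6599, -0.5723], 'opening': 0.0852, 'grasp_force': 0.0}
0.0187
top [ 0.47336705 -0.00473262  1.2245732 ] [ 0.11324797  0.01521216 -0.99345029]
side [0.15736627 0.6024035  0.85632931] [ 0.41053606 -0.57643296 -0.70653038]
```

View pics/top0.png

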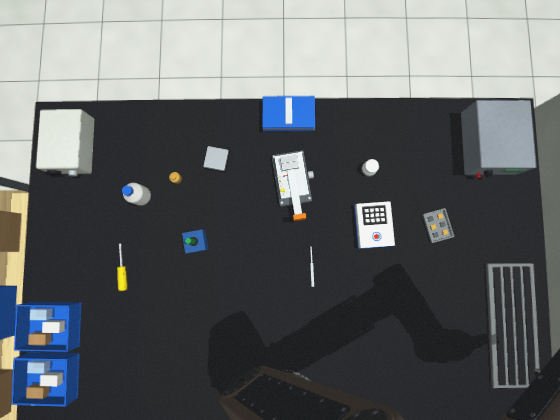

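View pics/side0.png

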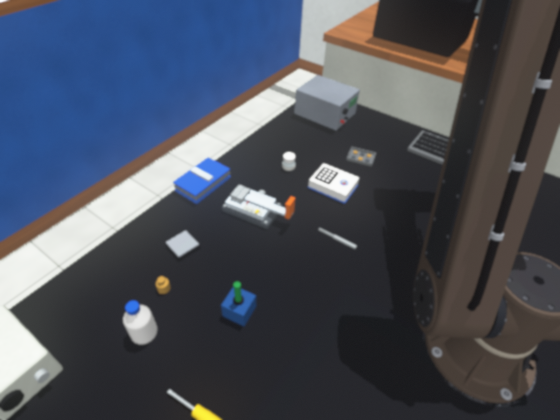

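The top view shows the stand at (194,241), the pod button at (377,237) and the orange tab at (299,216). The side view shows the stylus upright in its stand at (238,300).

```bash
python3 - <<'E'
from h import *
for n in("top","side"):
    c=np.load(n+"0.npy",allow_pickle=True).item(); P=cloud(c); I=c["img"].astype(int); b,g,r=I[...,0],I[...,1],I[...,2]
    hsv=cv2.cvtColor(c["img"],cv2.COLOR_BGR2HSV).astype(int); H,S,V=hsv[...,0],hsv[...,1],hsv[...,2]
    X,Y,Z=P[...,0],P[...,1],P[...,2]
    def rep(k,m,zt):
        v,u=np.nonzero(m)
        if len(u)==0: print(n,k,"none");return
        print(n,k,len(u),"px",u.mean().round(1),v.mean().round(1),"cloud",np.round(np.median(P[m],0),4),"z-rng",np.round(np.percentile(Z[m],[5,95]),3),"onplane",np.round(world(c,[[u.mean(),v.mean()]],z=zt)[0],4))
    box=lambda x0,x1,y0,y1:(X>x0)&(X<x1)&(Y>y0)&(Y<y1)
    rep("green",(H>45)&(H<85)&(S>120)&(Z>.03)&(Z<.15)&box(.3,.7,.1,.5),.118)
    rep("greentop",(H>45)&(H<85)&(S>120)&(Z>.108)&(Z<.15)&box(.3,.7,.1,.5),.118)
    m=(H>100)&(H<125)&(S>120)&(Z>.043)&(Z<.057)&box(.3,.7,.1,.4)
    rep("standtop",m,.05)
    if m.any(): rr=cv2.minAreaRect(P[m][:,:2].astype(np.float32)*1000);print(rr)
    rep("orange",(H<14)&(S>150)&(V>120)&(Z>.03)&box(.3,.75,-.15,.1),.1)
    m=(H<14)&(S>150)&(V>120)&(Z>.088)&box(.3,.75,-.15,.1)
    rep("orangetop",m,.1)
    if m.any(): print(cv2.minAreaRect(P[m][:,:2].astype(np.float32)*1000))
    rep("red",((H<8)|(H>172))&(S>110)&(Z<.04)&box(.3,.7,-.35,-.1),.027)
    m=(Z>.028)&(Z<.042)&box(.35,.65,-.35,-.12)
    rep("podtop",m,.035)
    if m.any(): print(cv2.minAreaRect(P[m][:,:2].astype(np.float32)*1000))
    m=(Z>.034)&(Z<.046)&box(.4,.75,-.12,.12)
    rep("stage",m,.04)
    if m.any(): print(cv2.minAreaRect(P[m][:,:2].astype(np.float32)*1000))
E
```

```text
top green 53 px 190.0 240.7 cloud [0.4981 0.256  0.1128] z-rng [0.06 0.12] onplane [0.4983 0.2528 0.118 ]
top greentop 30 px 188.0 240.5 cloud [0.4988 0.2583 0.1162] z-rng [0.11 0.12] onplane [0.4987 0.2583 0.118 ]
top standtop 348 px 193.9 240.9 cloud [0.4988 0.254  0.0499] z-rng [0.046 0.054] onplane [0.499 0.257 0.05 ]
((499.1455383300781, 259.15826416015625), (60.166568756103516, 60.97869873046875), 10.625506401062012)
top orange 17 px 298.4 217.6 cloud [ 0.5612 -0.0475  0.0929] z-rng [0.06  0.101] onplane [ 0.5621 -0.0457  0.1   ]
top orangetop 10 px 297.9 216.6 cloud [ 0.5627 -0.0433  0.0978] z-rng [0.092 0.101] onplane [ 0.5649 -0.0443  0.1   ]
((566.0734252929688, -48.29408645629883), (12.786336898803711, 35.273841857910156), 15.673526763916016)
top red 14 px 375.6 236.1 cloud [ 0.5123 -0.2771  0.0268] z-rng [0.023 0.031] onplane [ 0.5122 -0.276   0.027 ]
top podtop 1507 px 375.1 224.2 cloud [ 0.5473 -0.2734  0.0356] z-rng [0.031 0.04 ] onplane [ 0.5468 -0.2736  0.035 ]
((547.3118896484375, -274.20733642578125), (130.718505859375, 102.14494323730469), 4.07502555847168)
top st
[... 826 characters left out ...]
 [0.089 0.103] onplane [ 0.5618 -0.0425  0.1   ]
((563.8513793945312, -46.79790115356445), (14.20348834991455, 35.561466217041016), 8.438125610351562)
side red 4 px 290.2 197.8 cloud [ 0.6299 -0.1446  0.0012] z-rng [-0.001  0.002] onplane [ 0.6105 -0.1196  0.027 ]
side podtop 902 px 334.3 179.3 cloud [ 0.5414 -0.2666  0.0367] z-rng [0.031 0.04 ] onplane [ 0.5423 -0.2703  0.035 ]
((544.9641723632812, -274.216552734375), (132.3840789794922, 105.90393829345703), 3.8102171421051025)
side stage 536 px 253.4 204.0 cloud [ 0.6746 -0.01    0.0414] z-rng [0.037 0.045] onplane [ 0.6752 -0.0188  0.04  ]
((657.48681640625, -40.025550842285156), (199.9481964111328, 101.30178833007812), 9.907875061035156)
```

Request:
carry_out(motion=[[0,0,0,0,0,-0.128,-1],[0,0,0,0,0,-0.128,-1],[0,0,0,0,0,-0.128,-1],[0,0,0,0,0,-0.128,-1],[0,0,0,0,0,-0.128,-1],[0,0,0,0,0,-0.128,-1],[0,0,0,0,0,-0.128,-1],[0,0,0,0,0,-0.128,-1],[0,0,0,0,0,-0.128,-1],[0,0,0,0,0,-0.128,-1]])

```text
t: 1.1
position: [0.1934, -0.6464, 0.2307]
ee_rot: [-0.0, 0.709, -0.705, -0.0]
ft_force: [-1.1, -0.4, 0.1]
opening: 0.0857
grasp_force: 0.0
```

Request:
carry_out(motion=[[-38,-30,0,0,0,0,-1],[-38,-30,0,0,0,0,-1],[-38,-30,0,0,0,0,-1],[-38,-30,0,0,0,0,-1],[-38,-30,0,0,0,0,-1],[-38,-30,0,0,0,0,-1],[-38,-30,0,0,0,0,-1],[-38,-30,0,0,0,0,-1],[-38,-30,0,0,0,0,-1],[-38,-30,0,0,0,0,-1]])

```text
t: 2.1
position: [0.4942, -0.2648, 0.2312]
ee_rot: [-0.0, 0.707, -0.707, -0.0]
ft_force: [1.4, 0.5, -0.4]
opening: 0.0857
grasp_force: 0.0
```

Request:
carry_out(motion=[[-48,0,0,0,0,0,-1],[-48,0,0,0,0,0,-1],[-48,0,0,0,0,0,-1],[-48,0,0,0,0,0,-1],[-48,0,0,0,0,0,-1],[-48,0,0,0,0,0,-1],[-48,0,0,0,0,0,-1],[-48,0,0,0,0,0,-1],[-40,0,0,0,0,0,-1],[0,0,0,0,0,0,-1]])

```text
t: 3.1
position: [0.4934, 0.1613, 0.2309]
ee_rot: [0.0, 0.708, -0.706, -0.0]
ft_force: [0.0, -0.3, -0.5]
opening: 0.0854
grasp_force: 0.0
```

```bash
python3 - <<'E'
from h import *
st(); c=optics.camera("wrist"); cv2.imwrite("pics/w1.png",c["img"]); np.save("w1.npy",c,allow_pickle=True)
print(-np.array(c["R"]).T@np.array(c["t"]),c["R"])
P=cloud(c);hsv=cv2.cvtColor(c["img"],cv2.COLOR_BGR2HSV).astype(int); H,S,V=hsv[...,0],hsv[...,1],hsv[...,2]
m=(H>45)&(H<85)&(S>120)&(P[...,2]>.113)&(P[...,2]<.125);v,u=np.nonzero(m);print(len(u))
if len(u):(x,y),r=cv2.minEnclosingCircle(np.c_[u,v].astype(np.float32));print(x,y,r,np.median(P[m],0),world(c,[[x,y]],z=.118))
m=(H>100)&(H<128)&(S>110)&(P[...,2]>.046)&(P[...,2]<.054)
if m.any():print(cv2.minAreaRect(P[m][:,:2].astype(np.float32)*1000))
E
```

```text
{'t': 3.1, 'qpos': [0.6942, 0.1015, -0.3281, -0.0002, -1.1413, -0.6902], 'position': [0.4934, 0.1613, 0.2309], 'ee_rot': [0.0, 0.7085, -0.7057, -0.0001], 'ft_force': [0.0453, -0.2757, -0.4551], 'opening': 0.0854, 'grasp_force': 0.0}
[0.4937399  0.07812019 0.37332042] [[-0.99998981 -0.00430129  0.00136875]
 [-0.00363847  0.9475713   0.31952371]
 [-0.00267135  0.31951547 -0.94757729]]
238
274.79412841796875 307.0294189453125 8.74732494354248 [0.49762001 0.25666449 0.11762724] [[0.49779756 0.25637787 0.118     ]]
((497.9053039550781, 257.1229248046875), (60.1619987487793, 61.567466735839844), 10.4340181350708)
```

View pics/w1.png

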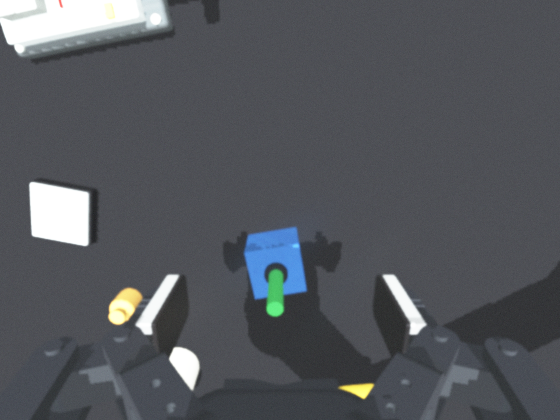

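The wrist view shows the stylus top at (275,307) in the stand, fingers clear on both sides; measured ≈(0.498, 0.257).

Request:
carry_out(motion=[[-32,-2,0,0,0,0,-1],[-32,-2,0,0,0,0,-1],[-32,0,0,0,0,0,-1],[0,0,32,0,0,0,-1],[0,0,32,0,0,0,-1],[0,0,32,0,0,0,-1],[0,0,32,0,0,0,-1],[0,0,22,0,0,0,-1],[0,0,10,0,0,0,-1],[0,0,0,0,0,0,-1]])

```text
t: 4.15
position: [0.4971, 0.252, 0.0702]
ee_rot: [-0.001, -0.707, 0.707, -0.0]
ft_force: [-0.9, 0.5, 1.3]
opening: 0.0855
grasp_force: 0.0
```

Request:
carry_out(motion=[[0,0,0,0,0,0,1],[0,0,0,0,0,0,1],[0,0,0,0,0,0,1],[0,0,0,0,0,0,1],[0,0,0,0,0,0,1],[0,0,0,0,0,0,1],[0,0,0,0,0,0,1],[0,0,0,0,0,0,1],[0,0,0,0,0,0,1],[0,0,0,0,0,0,1]], force=40)

```text
t: 5.15
position: [0.4977, 0.2536, 0.0718]
ee_rot: [-0.0, 0.707, -0.707, 0.0]
ft_force: [-2.1, 0.2, 5.9]
opening: 0.0149
grasp_force: 39.2
```

Request:
carry_out(motion=[[0,0,-20,0,0,0,1],[0,0,-30,0,0,0,1],[0,0,-35,0,0,0,1],[0,0,-35,0,0,0,1],[30,0,0,0,0,0,1],[40,0,0,0,0,0,1],[40,0,0,0,0,0,1],[40,0,0,0,0,0,1],[40,0,0,0,0,0,1],[40,0,0,0,0,0,1]])

```text
t: 6.15
position: [0.497, 0.0219, 0.1912]
ee_rot: [0.0, 0.707, -0.707, -0.0]
ft_force: [1.4, -0.2, -0.7]
opening: 0.0148
grasp_force: 39.1
```

Request:
carry_out(motion=[[40,-2,0,0,0,0,1],[40,-2,0,0,0,0,1],[40,-2,0,0,0,0,1],[40,-2,0,0,0,0,1],[40,-2,0,0,0,0,1],[40,-2,0,0,0,0,1],[40,-2,0,0,0,0,1],[20,0,0,0,0,0,1],[0,0,0,0,0,0,1],[0,0,0,0,0,0,1]])

```text
t: 7.15
position: [0.511, -0.2769, 0.1907]
ee_rot: [-0.0, -0.707, 0.708, 0.001]
ft_force: [-0.3, 0.7, -1.0]
opening: 0.0147
grasp_force: 39.1
```

```bash
python3 - <<'E'
from h import *
st(); c=optics.camera("wrist"); cv2.imwrite("pics/w2.png",c["img"]); np.save("w2.npy",c,allow_pickle=True)
print(-np.array(c["R"]).T@np.array(c["t"]))
P=cloud(c);hsv=cv2.cvtColor(c["img"],cv2.COLOR_BGR2HSV).astype(int); H,S,V=hsv[...,0],hsv[...,1],hsv[...,2]
m=((H<8)|(H>172))&(S>110)&(P[...,2]<.045)&(P[...,2]>.015);v,u=np.nonzero(m);print(len(u))
if len(u):(x,y),r=cv2.minEnclosingCircle(np.c_[u,v].astype(np.float32));print(x,y,r,np.median(P[m],0),world(c,[[x,y]],z=.027),world(c,[[u.mean(),v.mean()]],z=.027))
m=(H>95)&(H<128)&(S>110)&(P[...,2]>.03)&(P[...,2]<.04);v,u=np.nonzero(m);print(len(u))
if len(u):q=world(c,np.c_[u,v],z=.035);print(cv2.minAreaRect((q[:,:2]*1000).astype(np.float32)),cv2.minEnclosingCircle((q[:,:2]*1000).astype(np.float32)))
E
```

```text
{'t': 7.15, 'qpos': [-0.1604, 0.2364, -0.2572, -0.0003, -1.0783, 0.1591], 'position': [0.511, -0.2769, 0.1907], 'ee_rot': [-0.0002, -0.7066, 0.7076, 0.0005], 'ft_force': [-0.2894, 0.6963, -1.0429], 'opening': 0.0147, 'grasp_force': 39.0679}
[ 0.51102272 -0.36005454  0.33307707]
127
279.80096435546875 191.81068420410156 6.446114540100098 [ 0.51085202 -0.27710199  0.0269294 ] [[ 0.51103945 -0.2772584   0.027     ]] [[ 0.51118995 -0.27725832  0.027     ]]
390
((691.2261962890625, -158.27828979492188), (455.5124816894531, 72.94232177734375), 39.576080322265625) ((672.5493774414062, -135.6826934814453), 227.82334899902344)
```

View pics/w2.png

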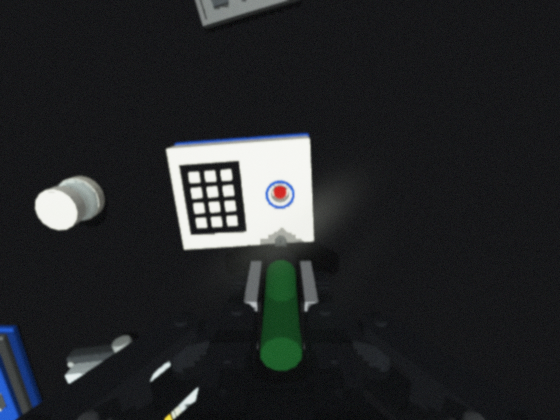

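The wrist view shows the red button in its blue ring at (280,192), and the green stylus held between the fingers from (281,268) to (281,350).

```bash
python3 - <<'E'
from h import *
c=np.load("w2.npy",allow_pickle=True).item();P=cloud(c);hsv=cv2.cvtColor(c["img"],cv2.COLOR_BGR2HSV).astype(int); H,S,V=hsv[...,0],hsv[...,1],hsv[...,2]
g=(H>45)&(H<85)&(S>120)&(np.mgrid[:420,:560][1]>230)&(np.mgrid[:420,:560][1]<330)
for a in np.arange(.17,.25,.01):
    q=P[g&(P[...,2]>a)&(P[...,2]<a+.01)]
    if len(q)>5:print(round(a,3),len(q),q.min(0).round(4),q.max(0).round(4),np.median(q,0).round(4))
top=g&(P[...,2]>.233);v,u=np.nonzero(top);(x,y),r=cv2.minEnclosingCircle(np.c_[u,v].astype(np.float32));print(x,y,r,world(c,[[x,y]],z=.238))
o=np.array([[.511,-.2735,.129],[.511,-.2735,.169],[.511,-.2735,.238]])
print(cv2.projectPoints(o,cv2.Rodrigues(np.array(c["R"]))[0],np.array(c["t"]),K(c),np.array(c["dist_coeffs"]))[0][:,0].round(1),c["fx"])
for vv in range(224,270,4): print(vv,P[vv,281].round(3),c["img"][vv,281],P[vv,277].round(3))
E
```

```text
0.17 72 [ 0.503  -0.2803  0.1752] [ 0.5179 -0.2742  0.1799] [ 0.5089 -0.279   0.1784]
0.18 272 [ 0.5031 -0.2806  0.1802] [ 0.5183 -0.2741  0.19  ] [ 0.5105 -0.2789  0.1852]
0.19 336 [ 0.5032 -0.2807  0.1901] [ 0.5183 -0.2743  0.1999] [ 0.5105 -0.279   0.1952]
0.2 410 [ 0.5033 -0.2806  0.2   ] [ 0.5183 -0.2746  0.21  ] [ 0.5108 -0.2788  0.2054]
0.21 489 [ 0.5033 -0.2854  0.21  ] [ 0.5184 -0.2741  0.2199] [ 0.511  -0.2789  0.2152]
0.22 606 [ 0.5023 -0.2806  0.22  ] [ 0.519  -0.2668  0.23  ] [ 0.511  -0.2788  0.2254]
0.23 1550 [ 0.503  -0.2806  0.23  ] [ 0.5185 -0.2638  0.2387] [ 0.5107 -0.275   0.2364]
301.0 341.5 79.53153991699219 [[ 0.50355379 -0.27908759  0.238     ]]
[[279.9 236.6]
 [280.  264.5]
 [280.2 354. ]] 326.6022255160234
224 [ 0.51  -0.247  0.034] [237 242 241] [ 0.514 -0.246  0.033]
228 [ 0.51  -0.243  0.036] [185 193 193] [ 0.514 -0.243  0.036]
232 [ 0.51  -0.239  0.036] [167 176 174] [ 0.514 -0.238  0.035]
236 [ 0.51  -0.276  0.134] [129 136 130] [ 0.513 -0.275  0.132]
240 [ 0.51  -0.276  0.141] [111 117 112] [ 0.513 -0.275  0.139]
244 [ 0.51  -0.276  0.147] [100 105 101] [ 0.513 -0.276  0.146]
248 [ 0.51  -0.285  0.172] [60 61 59] [ 0.513 -0.285  0.171]
252 [ 0.51  -0.284  0.174] [50 52 49] [ 0.513 -0.284  0.174]
256 [ 0.51  -0.282  0.176] [47 49 47] [ 0.513 -0.282  0.175]
260 [ 0.51  -0.28   0.176] [48 76 42] [ 0.513 -0.28   0.177]
264 [ 0.51  -0.28   0.181] [47 88 39] [ 0.513 -0.28   0.181]
268 [ 0.51  -0.28   0.185] [43 85 36] [ 0.513 -0.28   0.186]
```

Request:
carry_out(motion=[[4.5,-0.5,0,0,0,0,1],[0,0,20,0,0,0,1],[0,0,20,0,0,0,1],[0,0,20,0,0,0,1],[0,0,15,0,0,0,1],[0,0,10,0,0,0,1],[0,0,10,0,0,0,1],[0,0,5,0,0,0,1],[0,0,0,0,0,0,1],[0,0,0,0,0,0,1]])

```text
t: 8.2
position: [0.5123, -0.2812, 0.0918]
ee_rot: [-0.0, 0.707, -0.707, 0.0]
ft_force: [-0.2, -0.4, -0.8]
opening: 0.015
grasp_force: 39.1
```

Request:
carry_out(motion=[[0,0,3,0,0,0,1],[0,0,3,0,0,0,1],[0,0,2,0,0,0,1],[0,0,0,0,0,0,1],[0,0,0,0,0,0,1],[0,0,0,0,0,0,1],[0,0,0,0,0,0,1],[0,0,0,0,0,0,1],[0,0,0,0,0,0,1],[0,0,0,0,0,0,1]])

```text
t: 9.2
position: [0.5129, -0.2815, 0.0845]
ee_rot: [-0.0, 0.707, -0.707, 0.001]
ft_force: [-0.7, 0.9, 8.5]
opening: 0.0152
grasp_force: 39.8
```

Request:
carry_out(motion=[[0,0,-10,0,0,0,1],[0,0,-20,0,0,0,1],[0,0,-25,0,0,0,1],[0,0,-25,0,0,0,1],[0,0,-28,0,0,0,1],[-34.5,2.5,0,0,0,0,1],[-40,2,0,0,0,0,1],[-40,2,0,0,0,0,1],[-40,2,0,0,0,0,1],[-40,2,0,0,0,0,1]])

```text
t: 10.2
position: [0.5008, -0.0853, 0.1916]
ee_rot: [0.0, -0.707, 0.707, 0.0]
ft_force: [0.8, 0.2, -1.0]
opening: 0.015
grasp_force: 39.1
```

Request:
carry_out(motion=[[-40,2,0,0,0,0,1],[-40,2,0,0,0,0,1],[-40,0,0,0,0,0,1],[-40,0,0,0,0,0,1],[-40,0,0,0,0,0,1],[-40,0,0,0,0,0,1],[-40,0,0,0,0,0,1],[-40,0,0,0,0,0,1],[-20,0,0,0,0,0,1],[0,0,0,0,0,0,1]])

```text
t: 11.2
position: [0.4973, 0.2554, 0.1911]
ee_rot: [0.0, 0.708, -0.706, -0.0]
ft_force: [0.0, -0.2, -0.7]
opening: 0.0147
grasp_force: 39.1
```

```bash
python3 - <<'E'
from h import *
st(); c=optics.camera("wrist"); P=cloud(c);hsv=cv2.cvtColor(c["img"],cv2.COLOR_BGR2HSV).astype(int); H,S,V=hsv[...,0],hsv[...,1],hsv[...,2]
g=(H>45)&(H<85)&(S>120)&(np.mgrid[:420,:560][1]>230)&(np.mgrid[:420,:560][1]<330)
for a in (.18,.2,.22):
    q=P[g&(P[...,2]>a)&(P[...,2]<a+.01)]
    print(a,len(q),np.percentile(q,2,axis=0).round(4),np.percentile(q,98,axis=0).round(4))
print("grip z min",P[g][:,2].min())
m=(H>100)&(H<128)&(S>110)&(P[...,2]>.046)&(P[...,2]<.054)&(abs(P[...,1]-.257)<.06)&(abs(P[...,0]-.498)<.06)
print(m.sum(),cv2.minAreaRect(P[m][:,:2].astype(np.float32)*1000))
cv2.imwrite("pics/w3.png",c["img"]); np.save("w3.npy",c,allow_pickle=True)
E
```

```text
{'t': 11.2, 'qpos': [0.8247, 0.1999, -0.3044, -0.0001, -1.067, -0.8222], 'position': [0.4973, 0.2554, 0.1911], 'ee_rot': [0.0003, 0.708, -0.7063, -0.0], 'ft_force': [0.0009, -0.1827, -0.7146], 'opening': 0.0147, 'grasp_force': 39.0583}
0.18 285 [0.4896 0.2519 0.1802] [0.5043 0.2577 0.1898]
0.2 389 [0.4897 0.2519 0.2003] [0.5044 0.2575 0.2098]
0.22 585 [0.4898 0.2519 0.2202] [0.5043 0.2577 0.2298]
grip z min -0.0013219983694028326
153 ((498.01568603515625, 257.15447998046875), (60.122440338134766, 60.31052780151367), 10.388802528381348)
```

View pics/w3.png

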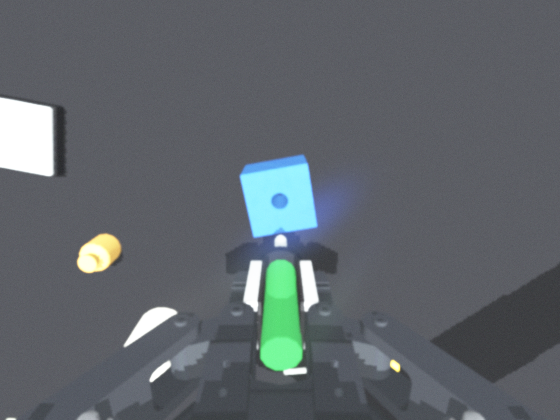

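The hole is at (280,201), and the stylus is vertical in the fingers.

Request:
carry_out(motion=[[2,-0.7,0,0,0,0,1],[0,0,20,0,0,0,1],[0,0,20,0,0,0,1],[0,0,20,0,0,0,1],[0,0,15,0,0,0,1],[0,0,10,0,0,0,1],[0,0,10,0,0,0,1],[0,0,5,0,0,0,1],[0,0,0,0,0,0,1],[0,0,0,0,0,0,1]])

```text
t: 12.25
position: [0.4985, 0.2515, 0.0917]
ee_rot: [-0.0, 0.707, -0.707, 0.0]
ft_force: [0.7, 0.5, -0.3]
opening: 0.0153
grasp_force: 39.1
```

Request:
carry_out(motion=[[0,0,6,0,0,0,1],[0,0,6,0,0,0,1],[0,0,4,0,0,0,1],[0,0,1,0,0,0,1],[0,0,1,0,0,0,1],[0,0,0.5,0,0,0,1],[0,0,0,0,0,0,1],[0,0,0,0,0,0,1],[0,0,0,0,0,0,1],[0,0,0,0,0,0,1]])

```text
t: 13.25
position: [0.4983, 0.2514, 0.0729]
ee_rot: [-0.0, 0.707, -0.707, 0.0]
ft_force: [-0.6, 0.4, -0.1]
opening: 0.015
grasp_force: 39.1
```

Request:
carry_out(motion=[[0,0,0.5,0,0,0,-1],[0,0,0,0,0,0,-1],[0,0,0,0,0,0,-1],[0,0,0,0,0,0,-1],[0,0,0,0,0,0,-1],[0,0,0,0,0,0,-1],[0,0,0,0,0,0,-1],[0,0,0,0,0,0,-1],[0,0,0,0,0,0,-1],[0,0,0,0,0,0,-1]])

```text
t: 14.25
position: [0.4982, 0.2514, 0.0723]
ee_rot: [0.0, -0.707, 0.707, 0.0]
ft_force: [-0.3, 0.5, 0.4]
opening: 0.0852
grasp_force: 0.0
```

Request:
carry_out(motion=[[0,0,-20,0,0,0,-1],[0,0,-35,0,0,0,-1],[0,0,-35,0,0,0,-1],[0,0,-35,0,0,0,-1],[0,0,-30,0,0,0,-1],[30,0,0,0,0,0,-1],[40,0,0,0,0,0,-1],[40,0,0,0,0,0,-1],[0,0,0,0,0,0,-1],[0,0,0,0,0,0,-1]])

```text
t: 15.25
position: [0.4983, 0.1406, 0.2276]
ee_rot: [0.0, -0.706, 0.708, -0.0]
ft_force: [-0.0, -0.0, 0.7]
opening: 0.0854
grasp_force: 0.0
```

```bash
python3 - <<'E'
from h import *
st(); c=optics.camera("wrist"); P=cloud(c);hsv=cv2.cvtColor(c["img"],cv2.COLOR_BGR2HSV).astype(int); H,S,V=hsv[...,0],hsv[...,1],hsv[...,2]
g=(H>45)&(H<85)&(S>120)&(abs(P[...,1]-.257)<.04)&(abs(P[...,0]-.498)<.04)
for a in (.06,.08,.1):
    q=P[g&(P[...,2]>a)&(P[...,2]<a+.015)]
    if len(q):print(a,len(q),np.percentile(q,2,axis=0).round(4),np.percentile(q,98,axis=0).round(4))
print("top z",np.percentile(P[g][:,2],[90,98]))
E
```

```text
{'t': 15.25, 'qpos': [0.6544, 0.101, -0.3365, -0.0001, -1.1326, -0.6562], 'position': [0.4983, 0.1406, 0.2276], 'ee_rot': [0.0004, -0.7065, 0.7077, -0.0], 'ft_force': [-0.0011, -0.0295, 0.6616], 'opening': 0.0854, 'grasp_force': 0.0}
0.06 110 [0.4899 0.2479 0.0605] [0.505  0.2539 0.0747]
0.08 128 [0.4905 0.2478 0.0802] [0.5047 0.2534 0.0946]
0.1 159 [0.4899 0.2477 0.1004] [0.5051 0.2543 0.1148]
top z [0.1181854  0.11878534]
```

Request:
carry_out(motion=[[25,-16,0,0,0,0,-1],[30,-16,0,0,0,0,-1],[30,-16,0,0,0,0,-1],[25,-16,0,0,0,0,-1],[0,0,0,0,0,-0.08,-1],[0,0,0,0,0,-0.08,-1],[0,0,0,0,0,0,-1],[0,0,0,0,0,0,-1],[0,0,0,0,0,0,-1],[0,0,0,0,0,0,-1]])

```text
t: 16.3
position: [0.5622, 0.0318, 0.2273]
ee_rot: [-0.0, 0.761, -0.648, 0.0]
ft_force: [0.0, 0.1, 1.3]
opening: 0.0851
grasp_force: 0.0
```

```bash
python3 - <<'E'
from h import *
st(); c=optics.camera("wrist"); P=cloud(c);hsv=cv2.cvtColor(c["img"],cv2.COLOR_BGR2HSV).astype(int); H,S,V=hsv[...,0],hsv[...,1],hsv[...,2]
np.save("w4.npy",c,allow_pickle=True)
cv2.imwrite("pics/w4.png",cv2.resize(c["img"],(800,600)))
X,Y,Z=P[...,0],P[...,1],P[...,2]
m=(H<16)&(H>2)&(S>150)&(Z>.092)&(Z<.106)
print(m.sum(),P[m].mean(0),cv2.minAreaRect(P[m][:,:2].astype(np.float32)*1000))
for n,m in(("yel",(H>18)&(H<34)&(S>110)),("red",((H<4)|(H>174))&(S>130))):
    m&=(Z>.01)&(Z<.08)&(abs(Y+.03)<.09)&(X>.5)&(X<.8)
    k,l,s,ce=cv2.connectedComponentsWithStats(m.astype(np.uint8))
    for i in range(1,k):
        if s[i][4]>2:q=P[l==i];print(n,s[i],ce[i].round(1),np.median(q,0).round(4),q.min(0).round(4),q.max(0).round(4))
E
```

```text
{'t': 16.3, 'qpos': [0.4041, 0.1782, -0.2446, -0.0, -1.1479, -0.2445], 'position': [0.5622, 0.0318, 0.2273], 'ee_rot': [-0.0001, 0.7612, -0.6485, 0.0], 'ft_force': [0.0211, 0.0966, 1.2706], 'opening': 0.0851, 'grasp_force': 0.0}
838 [ 0.56606964 -0.04934549  0.09971851] ((565.7372436523438, -48.88262176513672), (13.676529884338379, 35.82247543334961), 9.30883502960205)
yel [196 135   8  13  96] [199.5 141. ] [ 0.6477 -0.0019  0.0443] [ 0.6439 -0.0081  0.0416] [0.6515 0.0042 0.046 ]
red [154 120   3  12  19] [155.  125.2] [ 0.6909 -0.0109  0.0472] [ 0.6895 -0.0156  0.0463] [ 0.6922 -0.0054  0.0484]
```

View pics/w4.png

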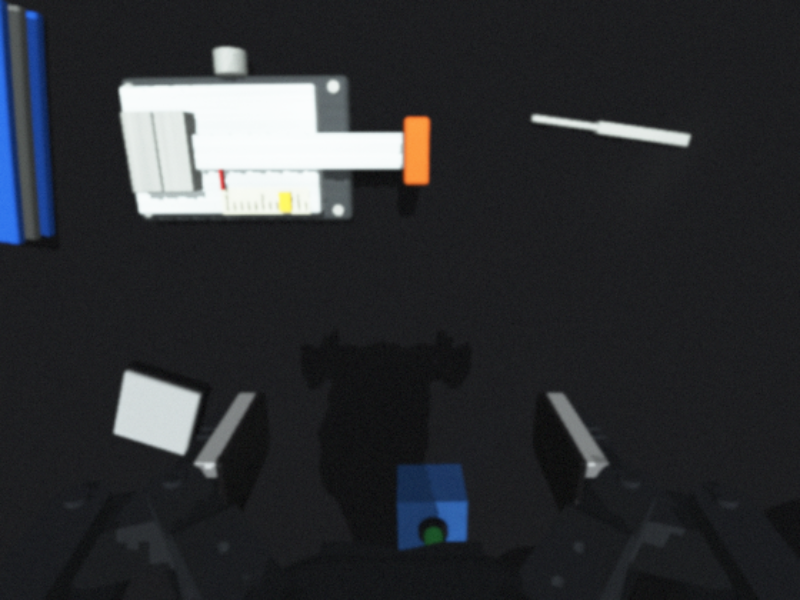

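The wrist view shows the clamp: orange tab (417,150), pointer (222,180) and yellow mark (286,202), in scaled pixels. The mark is about 41 mm out, inside the 24–50 range, and the fixture yaw is 9.3°.

Request:
carry_out(motion=[[30,4,0,0,0,0,-1],[30,4,0,0,0,0,-1],[20.5,1,0,0,0,0,-1],[0,0,35,0,0,0,-1],[0,0,35,0,0,0,-1],[0,0,35,0,0,0,-1],[0,0,30,0,0,0,-1],[0,0,18,0,0,0,-1],[0,0,8,0,0,0,-1],[0,0,0,0,0,0,-1]])

```text
t: 17.35
position: [0.5657, -0.0496, 0.0655]
ee_rot: [0.001, 0.761, -0.648, -0.001]
ft_force: [0.0, -1.1, 0.4]
opening: 0.0855
grasp_force: 0.0
```

Request:
carry_out(motion=[[0,0,0,0,0,0,1],[0,0,0,0,0,0,1],[0,0,0,0,0,0,1],[0,0,0,0,0,0,1],[0,0,0,0,0,0,1],[0,0,0,0,0,0,1],[0,0,0,0,0,0,1],[0,0,0,0,0,0,1],[0,0,0,0,0,0,1],[0,0,0,0,0,0,1]], force=60)

```text
t: 18.35
position: [0.5667, -0.0494, 0.0669]
ee_rot: [-0.0, 0.761, -0.648, 0.0]
ft_force: [-0.2, 0.8, 6.0]
opening: 0.013
grasp_force: 60.2
```

Request:
carry_out(motion=[[0,4,0,0,0,0,1],[0,6,0,0,0,0,1],[0,6,0,0,0,0,1],[0,6,0,0,0,0,1],[0,6,0,0,0,0,1],[0,6,0,0,0,0,1],[0,5,0,0,0,0,1],[0,2,0,0,0,0,1],[0,0,0,0,0,0,1],[0,0,0,0,0,0,1]])

```text
t: 19.35
position: [0.528, -0.0557, 0.0669]
ee_rot: [-0.002, 0.762, -0.648, 0.002]
ft_force: [9.6, -1.0, -1.7]
opening: 0.0132
grasp_force: 59.2
```

```bash
python3 - <<'E'
from h import *
st(); a=np.array([.9869,.1616])
for n in("wrist","top"):
    c=optics.camera(n); P=cloud(c);hsv=cv2.cvtColor(c["img"],cv2.COLOR_BGR2HSV).astype(int); H,S,V=hsv[...,0],hsv[...,1],hsv[...,2]
    if n=="wrist":np.save("w5.npy",c,allow_pickle=True)
    i=c["img"] if n=="wrist" else c["img"][130:250,220:380]
    cv2.imwrite(f"pics/{n}5.png",cv2.resize(i,(800,600)))
    X,Y,Z=P[...,0],P[...,1],P[...,2]
    for k_,m in(("yel",(H>18)&(H<34)&(S>90)),("red",((H<5)|(H>172))&(S>100))):
        m&=(Z>.03)&(Z<.06)&(abs(Y+.03)<.09)&(X>.56)&(X<.8)
        k,l,s,ce=cv2.connectedComponentsWithStats(m.astype(np.uint8))
        for j in range(1,k):
            q=P[l==j];e=q[:,:2]@a;print(n,k_,s[j],ce[j].round(1),np.median(q,0).round(4),"along",e.min().round(4),e.max().round(4),np.median(e).round(4))
E
```

```text
{'t': 19.35, 'qpos': [0.265, 0.2912, -0.5164, 0.001, -0.7586, -0.1051], 'position': [0.528, -0.0557, 0.0669], 'ee_rot': [-0.0017, 0.7616, -0.6481, 0.0016], 'ft_force': [9.6347, -1.0479, -1.6971], 'opening': 0.0132, 'grasp_force': 59.1873}
wrist yel [ 61 295  20  23 336] [ 71.  305.9] [ 0.6475 -0.0028  0.0441] along 0.6348 0.6439 0.6385
wrist red [ 55 280   9  18 106] [ 59.2 288. ] [ 0.6521 -0.0161  0.0468] along 0.6395 0.643 0.641
top yel [280 188   5   4  15] [282.2 189.8] [0.6489 0.     0.0441] along 0.6361 0.6454 0.6404
top red [286 188   2   1   2] [286.5 188. ] [ 0.6539 -0.0133  0.0465] along 0.6428 0.6437 0.6432
top red [289 188   1   1   1] [289. 188.] [ 0.6542 -0.0207  0.0445] along 0.6423 0.6423 0.6423
```

View pics/wrist5.png

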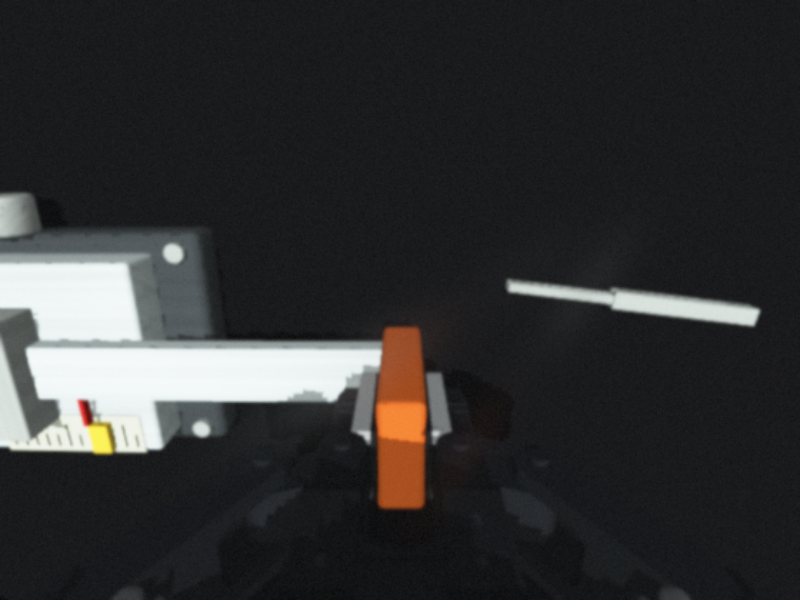

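The pointer at (86,412) is just left of the mark at (101,438), so about 2.3 mm of pull remains.

Request:
carry_out(motion=[[0,1.2,0,0,0,0,1],[0,1.2,0,0,0,0,1],[0,0,0,0,0,0,1],[0,0,0,0,0,0,1],[0,0,0,0,0,0,1],[0,0,0,0,0,0,1],[0,0,0,0,0,0,1],[0,0,0,0,0,0,1],[0,0,0,0,0,0,1],[0,0,0,0,0,0,1]])

```text
t: 20.45
position: [0.5259, -0.056, 0.0669]
ee_rot: [-0.002, 0.762, -0.648, 0.002]
ft_force: [9.9, -0.6, -2.8]
opening: 0.0132
grasp_force: 59.1
```

```bash
python3 - <<'E'
from h import *
st(); a=np.array([.9869,.1616])
c=optics.camera("wrist"); P=cloud(c);hsv=cv2.cvtColor(c["img"],cv2.COLOR_BGR2HSV).astype(int); H,S,V=hsv[...,0],hsv[...,1],hsv[...,2]
X,Y,Z=P[...,0],P[...,1],P[...,2]
for k_,m in(("yel",(H>18)&(H<34)&(S>90)),("red",((H<5)|(H>172))&(S>100))):
    m&=(Z>.03)&(Z<.06)&(abs(Y+.03)<.09)&(X>.56)&(X<.8)
    q=P[m];e=q[:,:2]@a;print(k_,len(q),np.median(q,0).round(4),"along",e.min().round(4),e.max().round(4),np.median(e).round(4))
c=optics.camera("top");P=cloud(c);hsv=cv2.cvtColor(c["img"],cv2.COLOR_BGR2HSV).astype(int)
g=(hsv[...,0]>45)&(hsv[...,0]<85)&(hsv[...,1]>120)&(P[...,2]>.108)&(abs(P[...,1]-.257)<.05);print("stylus",np.median(P[g],0))
E
```

```text
{'t': 20.45, 'qpos': [0.2655, 0.2881, -0.5212, 0.0011, -0.7567, -0.1056], 'position': [0.5259, -0.056, 0.0669], 'ee_rot': [-0.0018, 0.7616, -0.6481, 0.0017], 'ft_force': [9.9474, -0.5703, -2.8305], 'opening': 0.0132, 'grasp_force': 59.0922}
yel 327 [ 0.6475 -0.0029  0.0441] along 0.6345 0.644 0.6384
red 104 [ 0.65   -0.0166  0.0467] along 0.6372 0.6407 0.6387
stylus [nan nan nan]
  return _methods._mean(a, axis=axis, dtype=dtype,
  ret = um.true_divide(
```

The pointer is on the mark to about 0.3 mm. The top camera lost the stylus, probably behind the arm, so I'll check it with the side camera before handing in.

```bash
python3 - <<'E'
from h import *
c=optics.camera("side");P=cloud(c);hsv=cv2.cvtColor(c["img"],cv2.COLOR_BGR2HSV).astype(int)
g=(hsv[...,0]>45)&(hsv[...,0]<85)&(hsv[...,1]>120)&(P[...,2]>.108)&(P[...,2]<.15)&(abs(P[...,1]-.257)<.05)
print(g.sum(),np.median(P[g],0) if g.any() else "")
if g.sum()>20: print(workorder.hand_in())
E
```

```text
48 [0.49463026 0.2593121  0.11805079]
the job is handed in; nothing more can be done
None
```

The job is handed in at about 20 s of robot time. I pressed the zero button to its stop (8.5 N at the wrist) and put the stylus back, seated and upright. The gripper is holding the tab with 59 N, with the pointer measured about 0.3 mm from the middle of the mark. The hand-in returned no verdict.

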